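# Cover the dough proofer and slide its flush switch on

### The job

Set the blue lid on the pot of the little electric dough proofer without dropping it, so that it sits seated and level on the rim. Then feel with a fingertip for the orange slide switch sunk in its slot on the sloping panel, and slide it all the way towards the green dot, without pressing hard. Leave the two tubs and the ring mould where they stand.

Things in the scene. Friction and masses are not known exactly. Their poses are not given: they have to be found in the camera images.
- proofer: White dough proofer, 215 (x) by 140 (y) mm, fixed on the table. Origin: centre of its underside; x points from its sloping front panel to the pot at the back, y to the left for one facing the panel, z up. Behind the panel the body is 58 mm high, the steel pot's rim 105 mm, 45 mm behind the origin.
- panel (a point): Centre of the grey panel face, at (-65, 0, 41) mm in the proofer's frame; axes as the proofer's. The face is flat, 84 mm up the slope, 136 wide, tilted 0.26 rad: its outward normal leans to the proofer's -x. Centred in it is a slot 32 mm wide (up the slope), 80 long (along y), 13 deep, holding the switch. Green dot beyond its +y end: on; pale ring at the other: off.
- pot_rim (a point): Centre of the pot's mouth, at the height of its rim, at (45, 0, 105) mm in the proofer's frame; axes as the proofer's. The pot is round, 116 mm outside, 106 mm inside, with a fixed dough ball inside that stays 12 mm or more below the rim.
- lid_knob (a point): Grip point on the axis of the black knob of the loose blue lid (140 g); z is the lid's up. Knob: 26 mm in diameter, from 22 mm below to 12 mm above this point. Under it a flange, 124 mm in diameter, 22 to 27 mm below; under that a step, 98 mm in diameter, to 34 mm below, on which it lies on the table, left or right of the proofer. Seated, this point is 27 mm above pot_rim.
- switch (a joint): Orange switch in the slot: travel in m, 0 off to 0.028 on; starts at or near off. Flat top 24 mm (up the slope) by 18 (along the slot), centre at y = value - 14 mm from the panel's centre. Its top lies 1.5 to 9.5 mm below the face, a depth that differs each time and must be felt; it is rigid. A fingertip pressed on top carries it by friction, against about 2 N; it stays where left.
- tub: White lidded tub, 73 mm in diameter, 64 mm high, on the side of the proofer where the lid is not. Origin: centre of its underside. A bystander.
- ring: Steel ring mould, 69 mm in diameter, 32 mm high, back left. Origin: centre of its underside. A bystander.
- small_tub: Small white tub with a red lid, 61 mm in diameter, 42 mm high, back right. Origin: centre of its underside. A bystander.
- lid: The loose blue lid with the black knob, as described at lid_knob. Origin: centre of the underside of its step, 34 mm below lid_knob; z up.

How it is judged:
By the outcome, as a careful person would: the job done as asked, in the order asked, and still so for the second after the job is handed in, with the robot touching nothing.
It also fails if it takes over 45 s, if anything falls off the work surface, if the arm or the gripper's body presses on something with over 40 N, if the wrist force passes 120 N, or if a joint passes its speed limit or range.

### The arm

A 7-joint arm with a two-finger parallel gripper is mounted at the origin on a cart in front of the work surface, level with it; the furniture and walls round the work are solid. World frame = base frame: x ahead of the robot, y to its left, z up, the work surface at z = 0. Lengths are in m, angles in rad, forces in N, time in s.
With the tool pointing down it reaches from about 0.35 to 0.9 m from the base axis. Payload 8.1 kg.
Tool frame: the origin (TCP) lies at the very end of the fingers, on their centre line; the grasp point (between the pads) lies 19 mm behind it; x points along the fingers, z is the direction in which the jaws open and shut, and the axes are right-handed (so a half turn about x gives the same grasp; the last joint's range is limited). The gripper opens to 85 mm and grips with 20 to 120 N. Pads are 22 mm wide; open, the fingers measure 114 mm over their backs; the gripper's body (76 mm by 85 mm) begins 54 mm behind the grasp point. The pads swing forward as they close: fully open they stand 13 mm farther back than shut.
Start: joints at [1.217, 0.434, 0.025, 1.573, -0.012, 1.134, -0.075], TCP at [0.155, -0.605, 0.231] pointing down, gripper open.
Joint ranges: [-2.62, 2.62], [-0.44, 2.09], [-1.27, 1.32], [0.08, 2.57], [-1.32, 4.46], [0.12, 2], [-2.74, 2.74]. Speed limits (rad/s): [2.22, 2.22, 3.01, 3.01, 3.14, 3.14, 3.14].

### API

Orientations are given as a unit quaternion [x, y, z, w].
In Python, from plant import telemetry, viewer, bot gives the robot as it stands.
- The arm moves only by the shell command python3 -m jog 'ROWS'. ROWS is JSON, a list of rows, each a list of 3 entries, a list of its own where there are three numbers: the closure, from -1 (fully open) to 1 (shut), then the shift along the tool's x, y, z normalised to -1 to 1, where 1 is 0.2 m, then the turn, a rotation vector about the tool's x, y, z normalised to -1 to 1, where 1 is pi/2 rad. A call has exactly 5 rows; each row is the pose to reach, as a shift and turn from the pose commanded when the call began, along the tool's axes at that moment; what a row does not reach only later rows make up. A row lasts 1/8 s, in which the tool goes at most 62.5 mm and 10.7 degrees, less where a joint would pass 70% of its speed; a pose out of reach is approached as far as the arm can. A call with a number of a shift or a turn outside -1 to 1 is refused whole. A call with a gripper value outside its range is refused whole. The fingers move at their own pace and stop on an object; the grip force is fixed at half the most. Time passes only in rows, so rows that repeat a pose let the fingers close, or fill a call up. It gives the time, the measured TCP pose, the force and the opening at its end, in the units of the state.
- telemetry.get_obs(): the state, without advancing time (a new reading comes with each control period).
- viewer.grab_frame(name): name is "scene" or "side" or "wrist"; returns a dict with "color" (384x512x3 uint8, red, green, blue), "range_z" (384x512 float32, m along the optical axis (not along the pixel's ray), 0 where there is no reading), "intrinsics" (3x3 intrinsics, pixels), "extrinsics" (4x4, takes a point from camera to world coordinates); the wrist camera has in their place "tool_from_camera" (4x4, takes a point from camera to tool coordinates, whose origin is the TCP and whose axes are the tool frame's). Camera axes: x right, y down, z forward; pixel columns grow to the right and rows downward; lengths in m; the calibration is good to about 2 mm. A picture is of the moment at which its call begins: read the wrist's pose just before it.
- bot.close_job(): hands the job in, once; it reports no verdict.
The state is a dict: "clock": time; "joint_positions": joint angles; "dq": joint speeds; "effort": joint torques, N m; "eef_pos": TCP position; "orientation": TCP orientation; "contact_force": force on the tool from outside, world axes, zero at the start; "torque": the same for the moment, N m; "finger_gap": opening from 0.0 (shut) to 1.0 (fully open).
Only numpy, scipy, OpenCV 4.12 (cv2) and the standard library are available. Lean on these libraries where they do the work, as an engineer would, in place of code of your own. Each camera call takes 0.05 s, during which the arm holds its last target.

## Working session

There is one attempt and no reset: what is moved stays moved. The work goes in short steps, Python scripts to look and compute and a shell command to move; the robot and the scene stay as the last step left them, time stands still between calls to the robot, and variables do not carry over. Pictures are saved under pics/ and viewed, and the job is handed in when it is done.

```bash
ls; mkdir -p pics
python3 - <<'E'
from plant import telemetry, viewer
import cv2
s=telemetry.get_obs()
for k in s: print(k,s[k])
for n in("scene","side","wrist"):
    f=viewer.grab_frame(n); cv2.imwrite(f'pics/a_{n}.png',cv2.cvtColor(f['color'],cv2.COLOR_RGB2BGR))
    print(n,f['intrinsics'],f.get('extrinsics',f.get('tool_from_camera')))
E
```

```text
pics
clock 0.0
joint_positions [ 1.21734991  0.43521951  0.02498615  1.57411028 -0.01158854  1.13400222
 -0.07507604]
dq [-3.43438926e-05  2.28941732e-04  7.68147833e-04 -2.39095725e-03
 -1.84332660e-04 -4.85545581e-04  1.38010280e-03]
effort [-5.86088372e-04 -6.70464063e+01  1.02477718e+00 -3.16208267e+01
  1.55316980e-02  1.22631443e-02 -2.75101166e-05]
eef_pos [ 0.15494566 -0.60495889  0.23052319]
orientation [ 0.43383891  0.55908589 -0.43324066  0.55813019]
contact_force [-0.56793329 -0.97102527  0.19723682]
torque [0.04305316 0.02371833 0.02631204]
finger_gap 0.9979937237427237
scene [[440.43152187   0.         254.35125952]
 [  0.         440.43152187 186.22412064]
 [  0.           0.           1.        ]] [[-5.96973645e-01 -4.28369467e-01  6.78322981e-01 -7.82883663e-02]
 [-8.02260653e-01  3.19344367e-01 -5.04377855e-01  4.81875655e-01]
 [-5.58549903e-04 -8.45292124e-01 -5.34304139e-01  6.15602819e-01]
 [ 0.00000000e+00  0.00000000e+00  0.00000000e+00  1.00000000e+00]]
side [[375.84066353   0.         258.28054786]
 [  0.         375.84066353 198.32811668]
 [  0.           0.           1.        ]] [[ 0.98281677 -0.11295184  0.14598999  0.45169321]
 [-0.1838575  -0.66914136  0.72003213 -0.62316088]
 [ 0.01635899 -0.734501   -0.67841039  0.68631199]
 [ 0.          0.          0.          1.        ]]
wrist [[344.12082709   0.         255.26519841]
 [  0.         344.12082709 193.87192212]
 [  0.           0.           1.        ]] [[ 7.59400307e-04 -3.12861790e-01  9.49798359e-01 -1.43115174e-01]
 [ 2.75232651e-04 -9.49798532e-01 -3.12862067e-01  8.07781806e-02]
 [ 9.99999674e-01  4.99003070e-04 -6.35167517e-04 -4.08419838e-04]
 [ 0.00000000e+00  0.00000000e+00  0.00000000e+00  1.00000000e+00]]
```

View pics/a_scene.png

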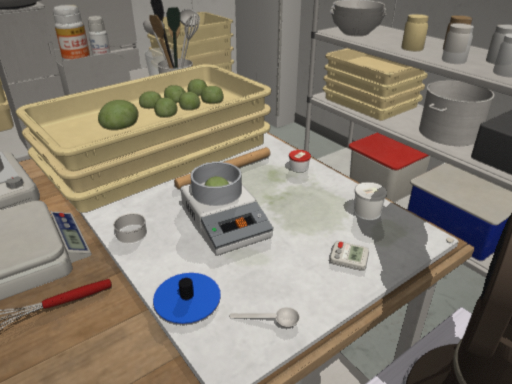

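View pics/a_side.png

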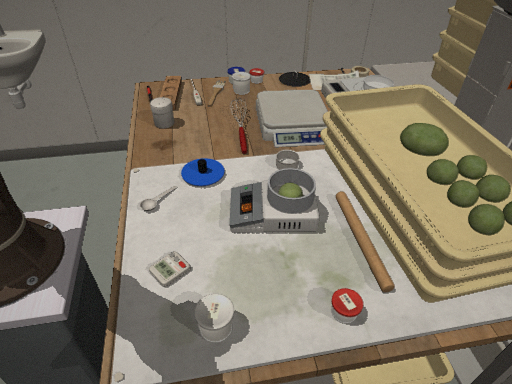

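Scene view: lid lower left (knob ≈(185,288)), proofer centre with the orange switch at ≈(241,223), tub right, ring left, small red tub behind. The side view agrees. Next I'll measure with depth and enlarged crops.

```bash
cat > h.py <<'E'
import numpy as np, cv2
from plant import telemetry, viewer
from scipy.spatial.transform import Rotation as R
def pose():
    s=telemetry.get_obs(); T=np.eye(4); T[:3,:3]=R.from_quat(s['orientation']).as_matrix(); T[:3,3]=s['eef_pos']; return T,s
def grab(n):
    T,s=pose(); f=viewer.grab_frame(n)
    E=f['extrinsics'] if n!='wrist' else T@f['tool_from_camera']
    z=f['range_z']; K=f['intrinsics']; v,u=np.mgrid[:384,:512]
    P=np.stack([(u-K[0,2])/K[0,0]*z,(v-K[1,2])/K[1,1]*z,z],-1)@E[:3,:3].T+E[:3,3]
    P[z==0]=np.nan
    return f['color'],P
def save(c,name,box=None,k=1):
    if box: c=c[box[1]:box[3],box[0]:box[2]]
    cv2.imwrite('pics/'+name,cv2.cvtColor(cv2.resize(c,None,fx=k,fy=k,interpolation=cv2.INTER_CUBIC),cv2.COLOR_RGB2BGR))
def circ(p):
    A=np.c_[2*p,np.ones(len(p))]; x=np.linalg.lstsq(A,(p**2).sum(1),rcond=None)[0]
    return x[:2],np.sqrt(x[2]+x[0]**2+x[1]**2)
E
python3 - <<'E'
from h import *
for n,box in (("scene",(140,140,300,330)),("side",(170,140,330,240))):
    c,P=grab(n); save(c,f'b_{n}.png',box,4 if n=="side" else 3)
    hsv=cv2.cvtColor(c,cv2.COLOR_RGB2HSV); H,S,V=[hsv[...,i].astype(int) for i in range(3)]
    z=P[...,2]
    reg=np.zeros(z.shape,bool); reg[box[1]:box[3],box[0]:box[2]]=1
    blue=reg&(H>100)&(H<130)&(S>180)&(V>60)
    p=P[blue]; p=p[~np.isnan(p[:,0])]; print(n,'blue',len(p),np.median(p[:,2]),p[:,:2].mean(0),p[:,:2].min(0),p[:,:2].max(0))
    hull=cv2.convexHull(p[:,:2].astype(np.float32))[:,0]; print(' hullcirc',circ(hull.astype(float)))
    lc=circ(hull.astype(float))[0]
    k=reg&(np.hypot(P[...,0]-lc[0],P[...,1]-lc[1])<.03)&(z>.04)&(z<.06)
    print(' knobtop',k.sum(),P[k].mean(0),P[k].max(0))
    org=reg&(H<18)&(S>170)&(V>120)
    p=P[org]; v,u=np.nonzero(org); print(' orange',len(p),np.nanmedian(p,0),u.mean(),v.mean())
    gr=reg&(H>45)&(H<85)&(S>120); v,u=np.nonzero(gr); print(' green',len(u),np.nanmedian(P[gr],0),u.mean(),v.mean()) if len(u) else 0
    rim=reg&(z>.098)&(z<.112)
    p=P[rim]; print(' rim',len(p),circ(p[:,:2]),np.median(p[:,2]))
E
```

```text
scene blue 2256 0.01118298783153937 [0.45448342 0.24085614] [0.3989381  0.17707858] [0.51934927 0.29763477]
 hullcirc (array([0.45971402, 0.23781465]), np.float64(0.06004413302145386))
 knobtop 135 [0.45890069 0.23752542 0.04446501] [0.47363762 0.2496774  0.04810612]
 orange 116 [0.56574736 0.04051167 0.03881854] 263.86206896551727 193.25862068965517
 green 8 [0.56617519 0.10892509 0.04070454] 213.875 229.125
 rim 450 (array([0.73029335, 0.06078745]), np.float64(0.09567578564696937)) 0.10329261130834744
side blue 777 0.010759890463527766 [0.46018722 0.22731528] [0.40199734 0.1734597 ] [0.80799583 0.33704192]
 hullcirc (array([0.60940715, 0.27062777]), np.float64(0.19337545852911486))<stdin>:12: RuntimeWarning: Mean of empty slice.
  ret = um.true_divide(
Traceback (most recent call last):
ValueError: zero-size array to reduction operation maximum which has no identity
```

```bash
python3 - <<'E'
E
ls pics
```

```text
a_scene.png
a_side.png
a_wrist.png
b_scene.png
b_side.png
```

View pics/b_scene.png

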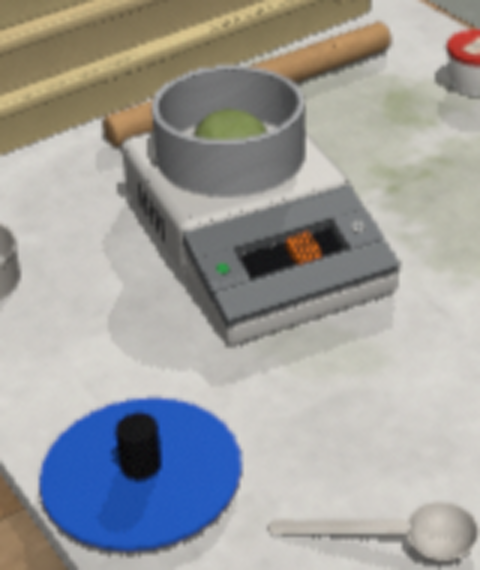

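View pics/b_side.png

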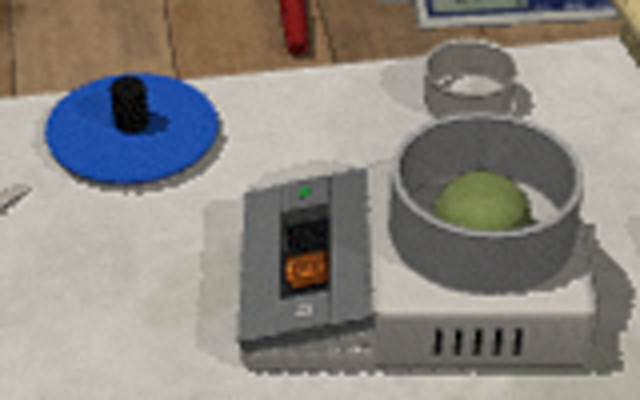

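The scene crop shows the green dot at crop (222,268), pale ring (358,226), switch (303,247) and pot mouth (230,115). The side crop shows the same layout, with the switch near the ring end. Next come refined fits from both cameras.

Run:
```python
from h import *
from scipy.optimize import least_squares
for n,box in (("scene",(140,140,300,330)),("side",(170,140,330,240))):
    c,P=grab(n)
    hsv=cv2.cvtColor(c,cv2.COLOR_RGB2HSV); H,S,V=[hsv[...,i].astype(int) for i in range(3)]
    z=P[...,2]; reg=np.zeros(z.shape,bool); reg[box[1]:box[3],box[0]:box[2]]=1
    lc=np.array([.459,.238]); d=np.hypot(P[...,0]-lc[0],P[...,1]-lc[1])
    blue=reg&(H>100)&(H<130)&(S>180)&(V>60)&(d<.08)&(z<.025)
    hull=cv2.convexHull(P[blue][:,:2].astype(np.float32))[:,0].astype(float)
    print(n,'lid',circ(hull),np.median(P[blue][:,2]))
    k=reg&(d<.03)&(z>.038)&(z<.06); p=P[k]; print(' knobtop',len(p),(p.min(0)+p.max(0))/2,p.min(0),p.max(0))
    pc=np.array([.68,.07]); d=np.hypot(P[...,0]-pc[0],P[...,1]-pc[1])
    rim=reg&(z>.1)&(z<.112)&(d<.09); p=P[rim]
    r=least_squares(lambda q:np.hypot(p[:,0]-q[0],p[:,1]-q[1])-.0555,pc,loss='soft_l1',f_scale=.002)
    print(' rim',len(p),circ(p[:,:2]),r.x,np.median(p[:,2]),np.abs(r.fun).mean())
    # panel
    g=reg&(P[...,0]<.64)&(P[...,0]>.5)&(abs(P[...,1]-.06)<.08)&(z>.02)&(z<.058)&(S<60)&(V<150)
    p=P[g]; m=p.mean(0)
    for _ in range(6):
        m=p.mean(0); nn=np.linalg.svd(p-m,full_matrices=False)[2][2]; nn*=np.sign(nn[2]); r_=abs((p-m)@nn); p=p[r_<max(.002,2.5*np.median(r_))] if _<5 else p
    print(' panel',len(p),m,nn,'tilt',np.arccos(nn[2]),'yaw',np.arctan2(-nn[1],-nn[0]))
    rect=cv2.minAreaRect(p[:,:2].astype(np.float32)); print(' rect',rect)
    gr=reg&(H>45)&(H<85)&(S>110)&(z>.02)&(abs(P[...,0]-.57)<.06); print(' green',gr.sum(),P[gr].mean(0))
    org=reg&(H<18)&(S>170)&(V>100)&(z>.02); print(' orange',org.sum(),np.median(P[org],0))
```

```text
scene lid (array([0.45964711, 0.2377563 ]), np.float64(0.06007907546008928)) 0.011191320739678046
 knobtop 147 [0.45993605 0.23756432 0.04286656] [0.44669896 0.22538691 0.0381799 ] [0.47317315 0.24974173 0.04755321]
 rim 282 (array([0.66469162, 0.0388452 ]), np.float64(0.055198533553521716)) [0.66457954 0.03887462] 0.10291358572562048 0.001477547681585244
 panel 1307 [0.55679193 0.05897883 0.0393919 ] [-0.25559865  0.04186133  0.96587626] tilt 0.26199081377739064 yaw -0.16233635287572132
 rect ((0.5688642859458923, 0.05578574538230896), (0.13782715797424316, 0.10785146802663803), 80.7586669921875)
 green 10 [0.56665938 0.10937204 0.04090095]
 orange 126 [0.56452572 0.04022192 0.03888184]
side lid (array([0.46056789, 0.23363753]), np.float64(0.06032314938577605)) 0.010687965904949026
 knobtop 57 [0.46180694 0.23401203 0.04272951] [0.45030085 0.22092784 0.03867754] [0.47331303 0.24709622 0.04678148]
 rim 227 (array([0.66580558, 0.03587164]), np.float64(0.05499270471208862)) [0.66568466 0.03558814] 0.10338893136636063 0.0015056685444599393
 panel 854 [0.55753414 0.04957363 0.03994632] [-0.25496662  0.04351425  0.96597025] tilt 0.26162767862238434 yaw -0.1690378328769424
 rect ((0.5717317461967468, 0.05193224921822548), (0.1395203173160553, 0.1089465394616127), 80.29721069335938)
 green 8 [0.56799095 0.09862506 0.03605447]
 orange 46 [0.55455099 0.04101361 0.03627378]
```

```bash
cat >> h.py <<'E'
YAW=-0.165
cx,sx=np.cos(YAW),np.sin(YAW)
PX=np.array([cx,sx,0]); PY=np.array([-sx,cx,0])
def ori(xdir,zdir):
    x=xdir/np.linalg.norm(xdir); z=zdir-x*(zdir@x); z/=np.linalg.norm(z); return np.stack([x,np.cross(z,x),z],1)
def to(p,M=None):
    T,s=pose(); 
    if M is None: M=T[:3,:3]
    d=T[:3,:3].T@(np.array(p)-T[:3,3])/.2; r=R.from_matrix(T[:3,:3].T@M).as_rotvec()/(np.pi/2)
    print('shift',d.round(4),'turn',r.round(4),'mm',np.linalg.norm(d)*200)
def st():
    T,s=pose(); print('t',round(s['clock'],3),'tcp',T[:3,3].round(4),'F',np.round(s['contact_force'],2),'gap',round(s['finger_gap'],3),'q',np.round(s['joint_positions'],2)); print(T[:3,:3].round(3))
E
python3 - <<'E'
from h import *
st(); D=np.array([0,0,-1.])
for sg in(1,-1): to([.40,-.2,.25],ori(D,sg*PY))
E
```

```text
t 0.35 tcp [ 0.155  -0.6054  0.2311] F [-0.54 -0.1   0.08] gap 0.999 q [ 1.22  0.43  0.03  1.57 -0.01  1.13 -0.08]
[[-0.     0.969  0.248]
 [ 0.     0.248 -0.969]
 [-1.    -0.    -0.   ]]
shift [-0.0938  1.6893 -1.6597] turn [-1.7354e+00 -1.0000e-04 -3.0000e-04] mm 474.00449755021043
shift [-0.0938  1.6893 -1.6597] turn [ 2.646e-01 -2.000e-04  1.000e-04] mm 474.00449755021043
```

View pics/a_wrist.png

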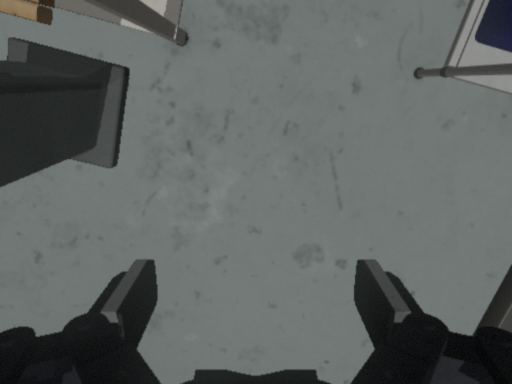

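```bash
python3 -m jog '[[-1,[0,0.22,-0.22],[0.05,0,0]],[-1,[0,0.43,-0.42],[0.1,0,0]],[-1,[-0.05,0.65,-0.63],[0.15,0,0]],[-1,[-0.05,0.85,-0.85],[0.2,0,0]],[-1,[-0.05,1,-1],[0.26,0,0]]]'
python3 - <<'E'
from h import *
st(); D=np.array([0,0,-1.])
for s in ('scene','side'):
    c,P=grab(s)
    for x0 in np.arange(.6,1.0,.04):
        m=(abs(P[...,0]-x0)<.02)&(abs(P[...,1]-.06)<.1); print(s,round(x0,2), np.nanmax(P[m][:,2]).round(3) if m.any() else None)
to([.46-.03,.10,.25],ori(D,-PY))
E
```

```text
clock: 0.98
eef_pos: [0.3004, -0.3596, 0.2416]
orientation: [0.538, 0.459, -0.538, 0.459]
contact_force: [0.3, -0.2, 0.5]
finger_gap: 1.002
t 0.975 tcp [ 0.3004 -0.3596  0.2416] F [ 0.31 -0.18  0.55] gap 1.002 q [ 0.79  0.17 -0.03  1.92  0.01  1.05 -0.97]
[[ 0.001  0.987 -0.158]
 [-0.    -0.158 -0.987]
 [-1.     0.001  0.   ]]
scene 0.6 0.106
scene 0.64 0.106
scene 0.68 0.106
scene 0.72 0.106
scene 0.76 0.002
scene 0.8 0.031
scene 0.84 0.178
scene 0.88 0.176
scene 0.92 None
scene 0.96 0.139
side 0.6 0.108
side 0.64 0.106
side 0.68 0.106
side 0.72 0.106
side 0.76 0.002
side 0.8 0.031
side 0.84 0.178
side 0.88 0.177
side 0.92 0.121
side 0.96 0.12
shift [-0.0385  0.2831 -2.3603] turn [ 0.0075 -0.0008 -0.0007] mm 475.5093877572962
```

```bash
python3 -m jog '[[-1,[0,0.05,-0.3],[0,0,0]],[-1,[0,0.1,-0.55],[0,0,0]],[-1,[0,0.15,-0.8],[0,0,0]],[-1,[0,0.15,-1],[0,0,0]],[-1,[0,0.15,-1],[0,0,0]]]'; 
python3 -m jog '[[-1,[0,0.05,-0.3],[0,0,0]],[-1,[0,0.1,-0.55],[0,0,0]],[-1,[0,0.15,-0.8],[0,0,0]],[-1,[0,0.15,-1],[0,0,0]],[-1,[0,0.15,-1],[0,0,0]]]'
python3 - <<'E'
from h import *
st(); D=np.array([0,0,-1.])
to([.4605,.236,.13],ori(D,-PY))
E
```

```text
clock: 1.7
eef_pos: [0.3608, -0.1674, 0.2415]
orientation: [0.537, 0.46, -0.537, 0.461]
contact_force: [-0.0, -0.5, -0.5]
finger_gap: 1.0
clock: 2.33
eef_pos: [0.4221, 0.0251, 0.2414]
orientation: [0.537, 0.46, -0.537, 0.46]
contact_force: [0.7, -0.5, -0.5]
finger_gap: 0.999
t 2.325 tcp [0.4221 0.0251 0.2414] F [ 0.7  -0.52 -0.48] gap 0.999 q [ 0.2   0.13 -0.43  1.99  0.06  1.04 -1.97]
[[ 0.001  0.988 -0.153]
 [ 0.001 -0.153 -0.988]
 [-1.     0.    -0.001]]
shift [ 0.5581  0.0279 -1.071 ] turn [ 0.0071 -0.0006 -0.0003] mm 241.609262825234
```

```bash
python3 -m jog '[[-1,[0,0.01,-0.25],[0,0,0]],[-1,[0,0.02,-0.5],[0,0,0]],[-1,[0.1,0.03,-0.75],[0,0,0]],[-1,[0.2,0.03,-0.95],[0,0,0]],[-1,[0.25,0.03,-1],[0,0,0]]]'
python3 - <<'E'
from h import *
st(); D=np.array([0,0,-1.])
c,P=grab('wrist'); save(c,'c_wrist.png'); 
hsv=cv2.cvtColor(c,cv2.COLOR_RGB2HSV); H,S,V=[hsv[...,i].astype(int) for i in range(3)]
z=P[...,2]
b=(H>100)&(H<130)&(S>170)&(V>60)&(abs(z-.012)<.012)
hull=cv2.convexHull(P[b][:,:2].astype(np.float32))[:,0].astype(float); print(b.sum(),circ(hull),np.median(P[b][:,2]))
k=(np.hypot(P[...,0]-.46,P[...,1]-.236)<.03)&(z>.04)&(z<.055); p=P[k]; print(len(p),circ(cv2.convexHull(p[:,:2].astype(np.float32))[:,0].astype(float)),p.mean(0),p.min(0),p.max(0))
to([.4605,.236,.13],ori(D,-PY))
E
```

```text
clock: 2.95
eef_pos: [0.4592, 0.2204, 0.19]
orientation: [-0.537, -0.46, 0.538, -0.459]
contact_force: [-1.0, -0.8, -0.1]
finger_gap: 1.0
t 2.95 tcp [0.4592 0.2204 0.19  ] F [-0.99 -0.78 -0.06] gap 1.0 q [-0.14  0.34 -0.52  1.87  0.2   0.98 -2.48]
[[-0.001  0.988 -0.156]
 [-0.    -0.156 -0.988]
 [-1.    -0.001  0.   ]]
8961 (array([0.46352743, 0.23977012]), np.float64(0.057837487932020926)) 0.012386945825155538
683 (array([0.46199238, 0.23691915]), np.float64(0.012557647938875136)) [0.46265353 0.23666288 0.04605396] [0.44952646 0.2243714  0.040101  ] [0.47448659 0.24985962 0.04843678]
shift [ 0.296  -0.0034 -0.08  ] turn [0.0052 0.0007 0.0013] mm 61.331046555097736
```

View pics/c_wrist.png

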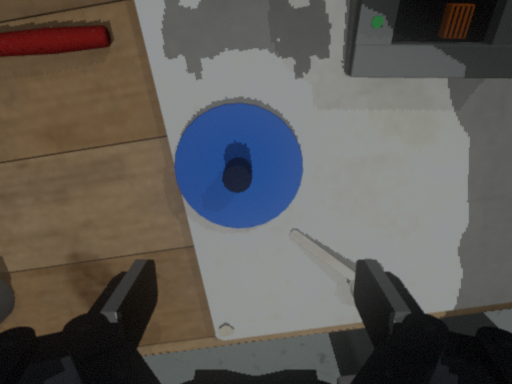

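The wrist view shows the knob at (237,175) and the lid clear of the fingers, and all three cameras agree to about 2 mm. Descending now.

```bash
python3 -m jog '[[-1,[0.05,0,-0.08],[0,0,0]],[-1,[0.3,0,-0.08],[0,0,0]],[-1,[0.52,0,-0.08],[0,0,0]],[-1,[0.7,0,-0.08],[0,0,0]],[-1,[0.7,0,-0.08],[0,0,0]]]'
python3 - <<'E'
from h import *
st(); D=np.array([0,0,-1.])
c,P=grab('wrist'); save(c,'d_wrist.png'); 
to([.4615,.2365,.017],ori(D,-PY))
E
```

```text
clock: 3.62
eef_pos: [0.4602, 0.2339, 0.0495]
orientation: [-0.537, -0.459, 0.54, -0.459]
contact_force: [0.7, -0.5, -0.2]
finger_gap: 1.0
t 3.625 tcp [0.4602 0.2339 0.0495] F [ 0.73 -0.54 -0.18] gap 1.0 q [-0.25  0.54 -0.44  1.99  0.35  0.69 -2.64]
[[-0.003  0.987 -0.158]
 [-0.003 -0.158 -0.987]
 [-1.    -0.003  0.003]]
shift [ 0.171   0.0004 -0.0081] turn [0.004  0.0009 0.0006] mm 34.24093665213108
```

View pics/d_wrist.png

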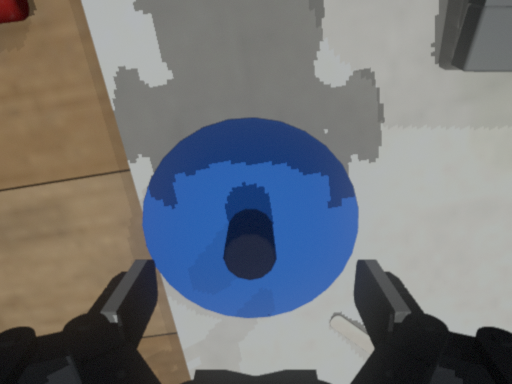

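Knob at (249,245), centred between the fingers. Going down and closing.

```bash
python3 -m jog '[[-1,[0.08,0,-0.008],[0,0,0]],[-1,[0.15,0,-0.008],[0,0,0]],[-1,[0.165,0,-0.008],[0,0,0]],[-1,[0.165,0,-0.008],[0,0,0]],[-1,[0.165,0,-0.008],[0,0,0]]]'; python3 -m jog '[[0,[0,0,0],[0,0,0]],[1,[0,0,0],[0,0,0]],[1,[0,0,0],[0,0,0]],[1,[0,0,0],[0,0,0]],[1,[0,0,0],[0,0,0]]]';python3 - <<'E'
from h import *
st()
E
```

```text
clock: 4.3
eef_pos: [0.4616, 0.2376, 0.0186]
orientation: [0.538, 0.459, -0.538, 0.459]
contact_force: [-0.5, -0.4, 0.6]
finger_gap: 1.0
clock: 4.92
eef_pos: [0.4615, 0.2375, 0.0186]
orientation: [0.538, 0.459, -0.538, 0.459]
contact_force: [-1.1, -0.9, 5.6]
finger_gap: 0.286
t 4.925 tcp [0.4615 0.2375 0.0186] F [-1.13 -0.94  5.57] gap 0.286 q [-0.28  0.58 -0.4   2.01  0.38  0.62 -2.67]
[[ 0.     0.988 -0.157]
 [ 0.    -0.157 -0.988]
 [-1.     0.    -0.   ]]
```

```bash
python3 -m jog '[[1,[-0.03,0,0],[0,0,0]],[1,[-0.12,0,0],[0,0,0]],[1,[-0.3,0,0],[0,0,0]],[1,[-0.5,0,0],[0,0,0]],[1,[-0.6,0,0],[0,0,0]]]'
python3 - <<'E'
from h import *
st(); c,P=grab('side'); save(c,'e_side.png',(150,80,350,240),4)
c,P=grab('wrist'); save(c,'e_wrist.png')
D=np.array([0,0,-1.])
to([.4615+.205,.2375-.1985,.175],ori(D,-PY))
E
```

```text
clock: 5.55
eef_pos: [0.4619, 0.238, 0.1405]
orientation: [0.539, 0.459, -0.537, 0.459]
contact_force: [0.3, -0.5, -2.2]
finger_gap: 0.286
t 5.55 tcp [0.4619 0.238  0.1405] F [ 0.29 -0.53 -2.2 ] gap 0.286 q [-0.2   0.41 -0.49  1.91  0.25  0.88 -2.55]
[[ 0.002  0.988 -0.157]
 [ 0.001 -0.157 -0.988]
 [-1.     0.002 -0.001]]
shift [-0.1708  1.1646  0.8231] turn [ 0.0046 -0.0015 -0.002 ] mm 287.2611465488485
```

View pics/e_side.png

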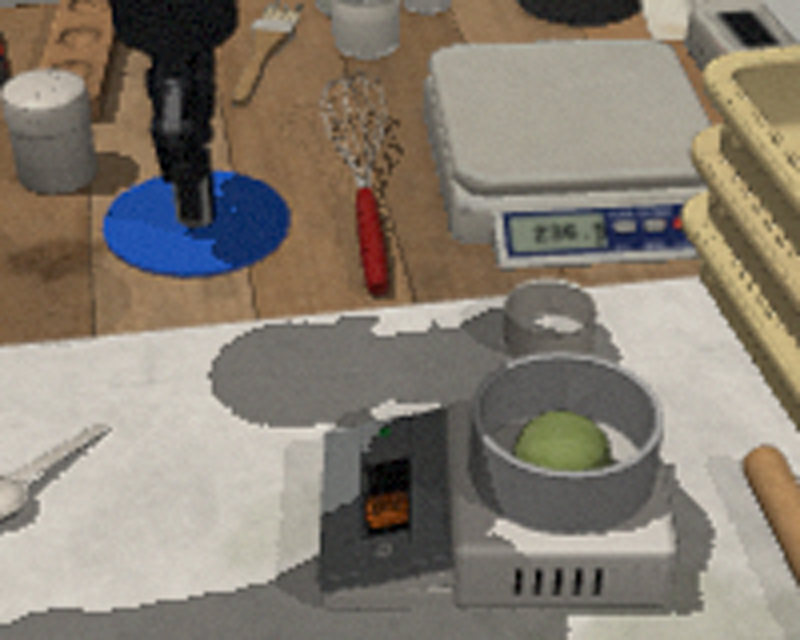

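View pics/e_wrist.png

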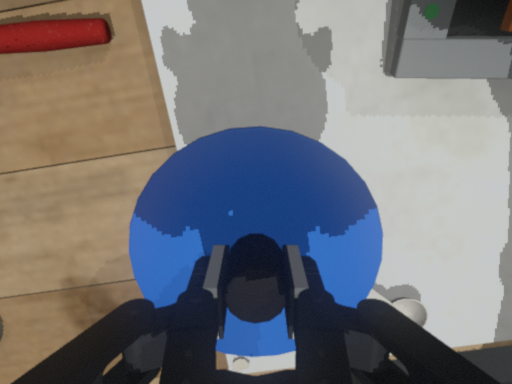

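The lid is held level in both views. Carrying it over the pot.

```bash
python3 -m jog '[[1,[-0.1,0.05,0.03],[0,0,0]],[1,[-0.17,0.22,0.15],[0,0,0]],[1,[-0.17,0.42,0.3],[0,0,0]],[1,[-0.17,0.6,0.43],[0,0,0]],[1,[-0.17,0.75,0.53],[0,0,0]]]'; python3 -m jog '[[1,[0,0.12,0.09],[0,0,0]],[1,[0,0.27,0.19],[0,0,0]],[1,[0,0.37,0.26],[0,0,0]],[1,[0,0.41,0.29],[0,0,0]],[1,[0,0.41,0.29],[0,0,0]]]';  python3 - <<'E'
from h import *
from scipy.optimize import least_squares
D=np.array([0,0,-1.])
to([.4615+.205,.2375-.1985,.175],ori(D,-PY)); T,s=pose()
for n in('scene','side','wrist'):
    c,P=grab(n)
    if n!='wrist': save(c,f'f_{n}.png',(140,100,340,260),4)
    else: save(c,'f_wrist.png')
    hsv=cv2.cvtColor(c,cv2.COLOR_RGB2HSV); H,S,V=[hsv[...,i].astype(int) for i in range(3)]
    z=P[...,2]; dd=np.hypot(P[...,0]-.665,P[...,1]-.04)
    b=(H>100)&(H<130)&(S>150)&(V>40)&(dd<.09)&(z>.1); p=P[b]
    m=p.mean(0); nn=np.linalg.svd(p-m,full_matrices=False)[2][2]; nn*=np.sign(nn[2])
    hull=cv2.convexHull(p[:,:2].astype(np.float32))[:,0].astype(float)
    r=least_squares(lambda q:np.minimum(0.0,0)+np.hypot(hull[:,0]-q[0],hull[:,1]-q[1])-.0605,m[:2],loss='soft_l1',f_scale=.002)
    print(n,b.sum(),circ(hull),r.x,'n',nn.round(3),'z',np.median(p[:,2]))
    rim=(z>.1)&(z<.109)&(dd<.09)&~b; q=P[rim]; print('  rim pts',len(q), circ(q[:,:2]) if len(q)>30 else '')
st()
E
```

```text
clock: 6.28
eef_pos: [0.5934, 0.107, 0.1707]
orientation: [-0.537, -0.459, 0.539, -0.459]
contact_force: [-0.4, 0.3, -1.2]
finger_gap: 0.283
clock: 6.9
eef_pos: [0.6643, 0.039, 0.1712]
orientation: [-0.537, -0.459, 0.538, -0.459]
contact_force: [0.2, 0.6, -2.4]
finger_gap: 0.283
shift [-0.0191  0.0111 -0.0016] turn [0.0044 0.0002 0.001 ] mm 4.432899581913212
scene 903 (array([0.66091282, 0.04116972]), np.float64(0.059768312735292435)) [0.66101497 0.04071559] n [-0.002  0.004  1.   ] z 0.16356958836536173
  rim pts 231 (array([0.66412238, 0.03917905]), np.float64(0.0551121477162239))
side 1157 (array([0.66246472, 0.03726852]), np.float64(0.06067648138391907)) [0.66236442 0.03705521] n [0.    0.004 1.   ] z 0.1638085835682792
  rim pts 184 (array([0.66549234, 0.03517947]), np.float64(0.05501718423924386))
wrist 31720 (array([0.66409294, 0.04080447]), np.float64(0.06103913531749462)) [0.66435384 0.04063594] n [ 0.009 -0.004  1.   ] z 0.16560149968629898
  rim pts 938 (array([0.66921943, 0.03819427]), np.float64(0.05327995961692026))
t 7.05 tcp [0.6639 0.0405 0.1722] F [-0.33 -0.16 -0.96] gap 0.278 q [ 0.12  0.59 -0.42  1.51  0.25  1.1  -2.07]
[[-0.001  0.988 -0.155]
 [ 0.001 -0.155 -0.988]
 [-1.    -0.001 -0.   ]]
```

View pics/f_side.png

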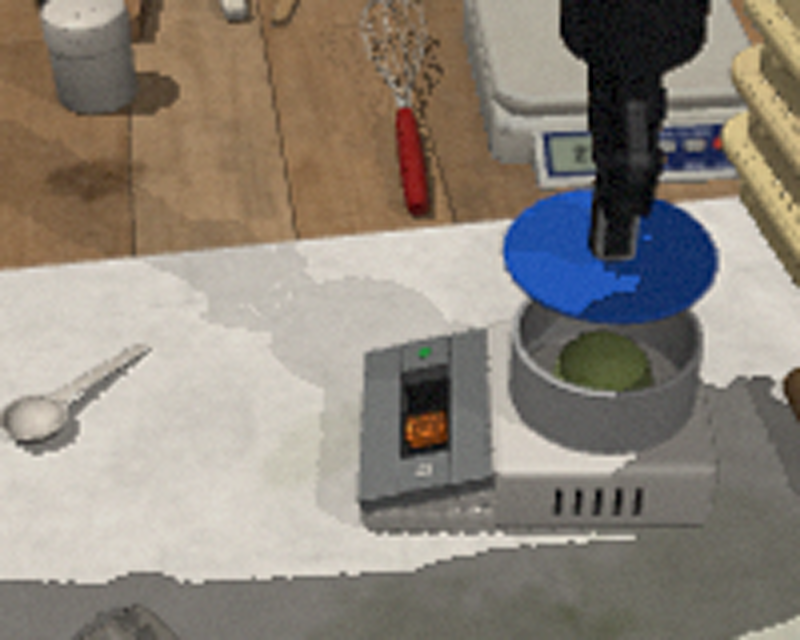

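View pics/f_scene.png

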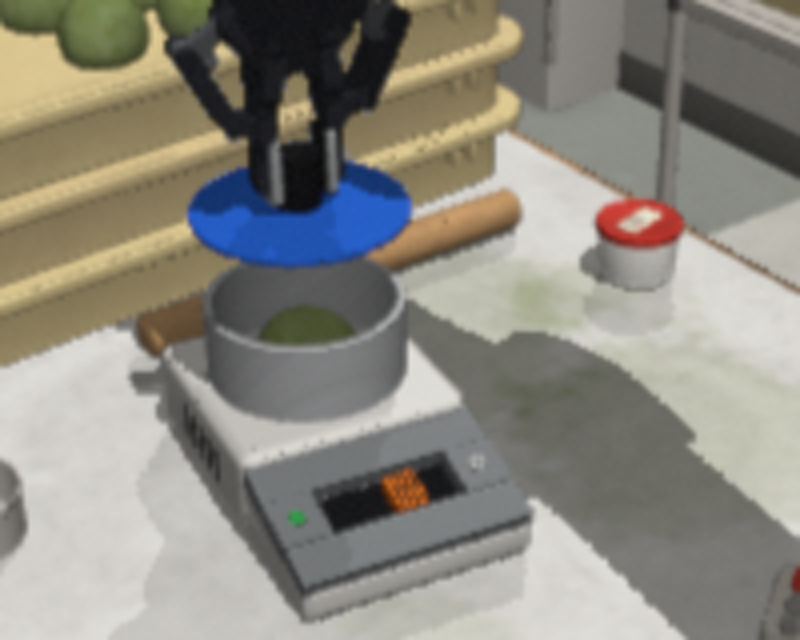

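Both views show the lid level above the pot and both cameras give the same small correction, (+3, −2) mm. Lowering.

```bash
python3 -m jog '[[1,[0,0.0165,0.0075],[0,0,0]],[1,[0.08,0.0165,0.0075],[0,0,0]],[1,[0.16,0.0165,0.0075],[0,0,0]],[1,[0.2,0.0165,0.0075],[0,0,0]],[1,[0.2,0.0165,0.0075],[0,0,0]]]';  python3 - <<'E'
from h import *
D=np.array([0,0,-1.]); st()
to([.4615+.205,.2375-.1985,.117],ori(D,-PY))
for n in('scene','side'):
    c,P=grab(n); save(c,f'g_{n}.png',(180,110,340,230),5)
    hsv=cv2.cvtColor(c,cv2.COLOR_RGB2HSV); H,S,V=[hsv[...,i].astype(int) for i in range(3)]
    z=P[...,2]; dd=np.hypot(P[...,0]-.665,P[...,1]-.04)
    b=(H>100)&(H<130)&(S>150)&(V>40)&(dd<.09)&(z>.1); p=P[b]
    hull=cv2.convexHull(p[:,:2].astype(np.float32))[:,0].astype(float); print(n,circ(hull),np.median(p[:,2]))
E
```

```text
clock: 7.68
eef_pos: [0.6671, 0.037, 0.1311]
orientation: [-0.537, -0.46, 0.538, -0.459]
contact_force: [0.6, 0.7, -0.8]
finger_gap: 0.287
t 7.675 tcp [0.6671 0.037  0.1311] F [ 0.56  0.65 -0.84] gap 0.287 q [ 0.12  0.63 -0.4   1.54  0.27  1.03 -2.09]
[[-0.002  0.988 -0.157]
 [-0.    -0.157 -0.988]
 [-1.    -0.002  0.   ]]
shift [ 0.0703 -0.0043 -0.0093] turn [0.0047 0.0003 0.0013] mm 14.209467130709916
scene (array([0.66414235, 0.03915349]), np.float64(0.060182813450501756)) 0.12345570519678961
side (array([0.66619549, 0.03454913]), np.float64(0.0605023766534745)) 0.12414566498773383
```

View pics/g_side.png

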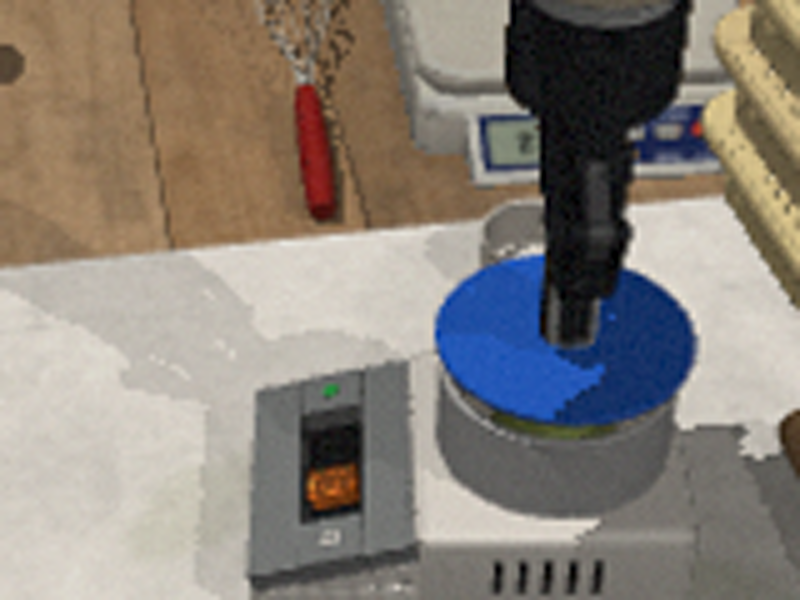

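Lid and pot centres now coincide within 1 mm in both cameras. Seating gently.

```bash
python3 -m jog '[[1,[0.02,0,0],[0,0,0]],[1,[0.04,0,0],[0,0,0]],[1,[0.055,0,0],[0,0,0]],[1,[0.065,0,0],[0,0,0]],[1,[0.065,0,0],[0,0,0]]]';  python3 - <<'E'
from h import *
st()
E
```

```text
clock: 8.4
eef_pos: [0.6677, 0.0371, 0.1191]
orientation: [-0.538, -0.459, 0.538, -0.459]
contact_force: [0.0, 0.5, -2.0]
finger_gap: 0.285
t 8.4 tcp [0.6677 0.0371 0.1191] F [ 0.03  0.45 -2.05] gap 0.285 q [ 0.12  0.64 -0.4   1.55  0.28  1.   -2.09]
[[-0.     0.988 -0.157]
 [-0.    -0.157 -0.988]
 [-1.    -0.     0.   ]]
```

```bash
python3 -m jog '[[1,[0.005,0,0],[0,0,0]],[1,[0.01,0,0],[0,0,0]],[1,[0.015,0,0],[0,0,0]],[1,[0.015,0,0],[0,0,0]],[1,[0.015,0,0],[0,0,0]]]';  python3 - <<'E'
from h import *
st()
c,P=grab('side'); save(c,'h_side.png',(180,110,340,230),5)
c,P=grab('scene'); save(c,'h_scene.png',(140,120,300,240),5)
E
```

```text
clock: 9.02
eef_pos: [0.6678, 0.0371, 0.1167]
orientation: [0.538, 0.459, -0.538, 0.459]
contact_force: [-2.4, -1.3, 4.0]
finger_gap: 0.284
t 9.025 tcp [0.6678 0.0371 0.1167] F [-2.39 -1.27  3.96] gap 0.284 q [ 0.12  0.64 -0.4   1.56  0.28  1.   -2.09]
[[ 0.     0.988 -0.157]
 [-0.    -0.157 -0.988]
 [-1.     0.     0.   ]]
```

View pics/h_side.png

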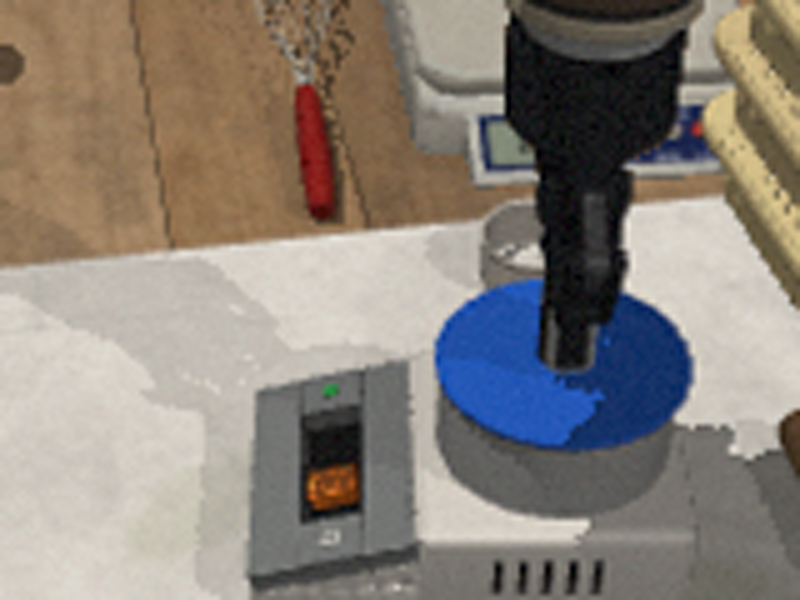

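View pics/h_scene.png

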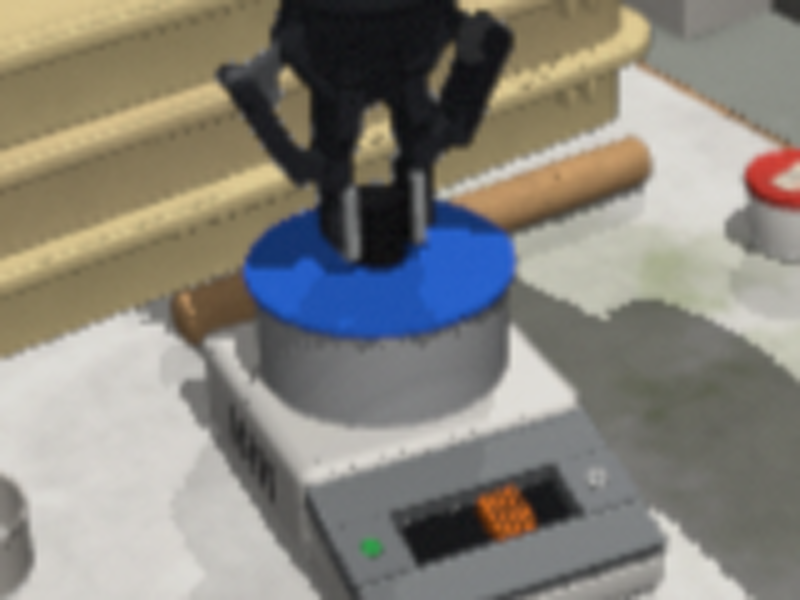

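Contact at TCP z 0.1167 m, the predicted seated height; the views show the flange flat on the rim. Releasing and rising.

```bash
python3 -m jog '[[0.3,[0,0,0],[0,0,0]],[-0.2,[0,0,0],[0,0,0]],[-0.6,[0,0,0],[0,0,0]],[-1,[0,0,0],[0,0,0]],[-1,[0,0,0],[0,0,0]]]';  python3 -m jog '[[-1,[-0.05,0,0],[0,0,0]],[-1,[-0.15,0,0],[0,0,0]],[-1,[-0.3,0,0],[0,0,0]],[-1,[-0.45,0,0],[0,0,0]],[-1,[-0.5,0,0],[0,0,0]]]'
python3 - <<'E'
from h import *
st()
for n in('scene','side'):
    c,P=grab(n); save(c,f'i_{n}.png',(180,110,340,230),5)
    hsv=cv2.cvtColor(c,cv2.COLOR_RGB2HSV); H,S,V=[hsv[...,i].astype(int) for i in range(3)]
    z=P[...,2]; dd=np.hypot(P[...,0]-.665,P[...,1]-.04)
    b=(H>100)&(H<130)&(S>150)&(V>40)&(dd<.09)&(z>.1); p=P[b]; m=p.mean(0); nn=np.linalg.svd(p-m,full_matrices=False)[2][2]
    hull=cv2.convexHull(p[:,:2].astype(np.float32))[:,0].astype(float); print(n,circ(hull),np.median(p[:,2]),nn)
# panel
C=np.array([.665,.037,.105])+R.from_euler('z',YAW).apply([-.11,0,-.064]); N=R.from_euler('z',YAW).apply([-np.sin(.26),0,np.cos(.26)])
print(C,N)
Q=C-.014*PY+.06*N; print(Q); to(Q,ori(-N,-PY))
E
```

```text
clock: 9.75
eef_pos: [0.6678, 0.0371, 0.1163]
orientation: [-0.538, -0.459, 0.538, -0.459]
contact_force: [0.7, 0.4, -0.6]
finger_gap: 1.001
clock: 10.38
eef_pos: [0.6691, 0.0375, 0.22]
orientation: [0.539, 0.458, -0.536, 0.46]
contact_force: [-0.1, 0.1, 0.5]
finger_gap: 1.0
t 10.375 tcp [0.6691 0.0375 0.22  ] F [-0.05  0.07  0.46] gap 1.0 q [ 0.13  0.55 -0.42  1.44  0.23  1.19 -2.05]
[[ 0.005  0.988 -0.157]
 [ 0.001 -0.157 -0.988]
 [-1.     0.005 -0.001]]
scene (array([0.6653617 , 0.03895538]), np.float64(0.06060338567559912)) 0.10905202754751492 [-0.00253983  0.00298088  0.99999233]
side (array([0.66642547, 0.03411268]), np.float64(0.06134784623667137)) 0.10891628906752449 [-0.00513352  0.0105115   0.99993158]
[0.55649398 0.05506776 0.041     ] [-0.25358898  0.04222608  0.96638998]
[0.53897911 0.04379146 0.0989834 ]
shift [ 0.5941 -0.6462  0.0697] turn [ 0.0045 -0.001   0.1638] mm 176.11516020719
```

View pics/i_side.png

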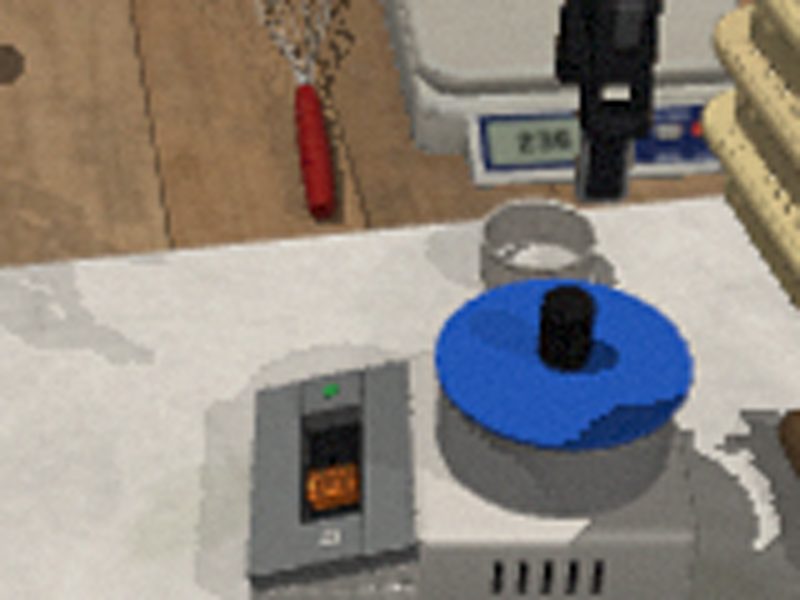

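Lid is level on the rim, released, with its knob upright at crop (567,328). Now backing off over the panel with the gripper shut, tilting to its normal.

```bash
python3 -m jog '[[0,[0,-0.2,0.02],[0,0,0]],[1,[0,-0.42,0.05],[0,0,0.03]],[1,[0.1,-0.6,0.07],[0,0,0.1]],[1,[0.35,-0.646,0.07],[0,0,0.164]],[1,[0.5,-0.646,0.07],[0.005,0,0.164]]]';  python3 - <<'E'
from h import *
st()
C=np.array([.665,.037,.105])+R.from_euler('z',YAW).apply([-.11,0,-.064]); N=R.from_euler('z',YAW).apply([-np.sin(.26),0,np.cos(.26)])
Q=C-.014*PY+.05*N; print(Q); to(Q,ori(-N,-PY))
c,P=grab('wrist'); save(c,'j_wrist.png')
c,P=grab('side'); save(c,'j_side.png',(180,110,340,230),5)
c,P=grab('scene'); save(c,'j_scene.png',(180,130,300,250),5)
E
```

```text
clock: 11.1
eef_pos: [0.5325, 0.0431, 0.1134]
orientation: [0.592, 0.385, -0.477, 0.522]
contact_force: [-0.2, -1.3, -0.1]
finger_gap: -0.001
t 11.1 tcp [0.5325 0.0431 0.1134] F [-0.2  -1.27 -0.07] gap -0.001 q [ 0.04  0.35 -0.36  2.12  0.49  0.51 -2.43]
[[ 0.247  0.955 -0.163]
 [-0.042 -0.157 -0.987]
 [-0.968  0.251  0.001]]
[0.541515  0.0433692 0.0893195]
shift [ 0.1274  0.0125 -0.009 ] turn [0.0012 0.0004 0.0041] mm 25.670468463486944
```

View pics/j_wrist.png

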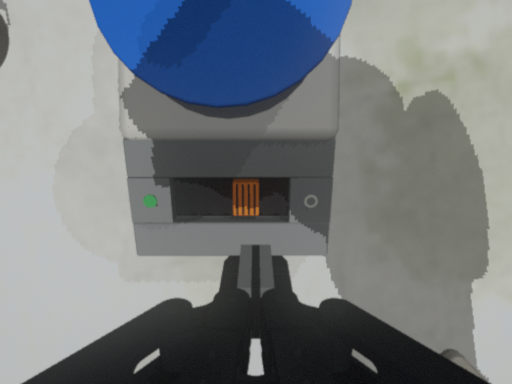

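View pics/j_side.png

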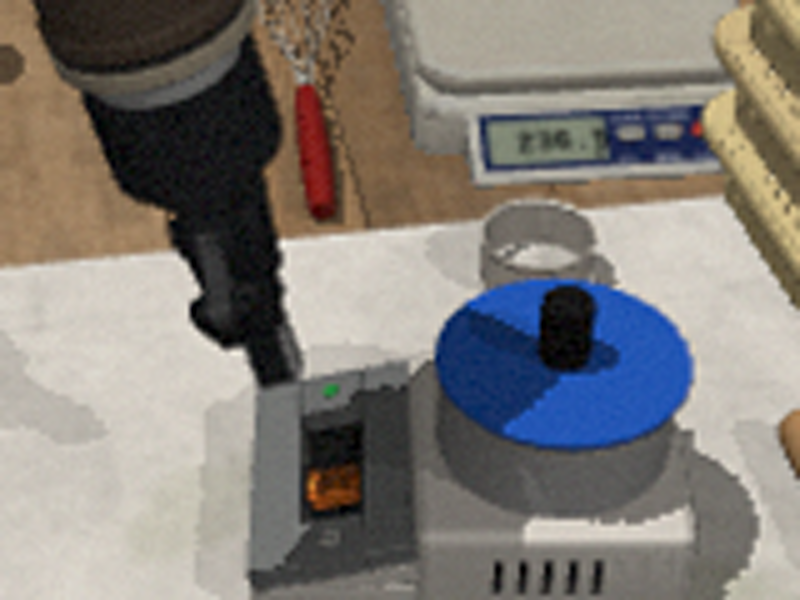

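View pics/j_scene.png

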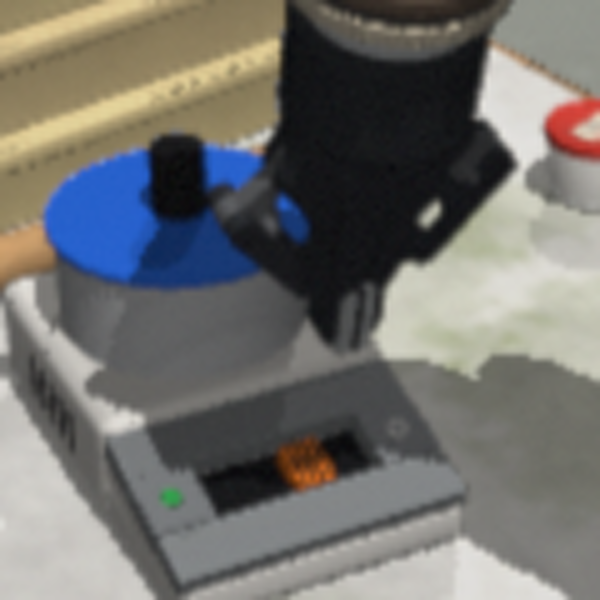

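The wrist view shows the slot spanning columns ≈172–290 and rows ≈178–221, switch ≈(246,197), dot (151,201), ring (311,201); the shut fingertips are near (255,250). I'll refine this from a crop.

Run:
```python
from h import *
C=np.array([.665,.037,.105])+R.from_euler('z',YAW).apply([-.11,0,-.064]); N=R.from_euler('z',YAW).apply([-np.sin(.26),0,np.cos(.26)])
c,P=grab('wrist'); save(c,'k_wrist.png',(120,130,340,270),3)
U=np.cross(PY,N)
L=np.stack([(P-C)@U,(P-C)@PY,(P-C)@N],-1)*1000
v,u=np.mgrid[:384,:512]
hsv=cv2.cvtColor(c,cv2.COLOR_RGB2HSV); H,S,V=[hsv[...,i].astype(int) for i in range(3)]
face=(abs(L[...,0])<38)&(abs(L[...,1])<62)&(abs(L[...,2])<6)&(S<80)&(V>60)&((abs(L[...,0])>19)|(abs(L[...,1])>44))&(u>125)&(u<335)&(v<250)
p=P[face]; m=p.mean(0); nn=np.linalg.svd(p-m,full_matrices=False)[2][2]; nn*=np.sign(nn[2]); print('face n',nn,N,'offset of face along N mm',np.median(L[face][:,2]))
org=(H<18)&(S>150)&(V>100)&(u>200)&(u<280)&(v<230); p=L[org]; print('orange',org.sum(),p.min(0),np.median(p,0),p.max(0))
for row in (185,195,205,212): print(row,np.round(L[row,160:300:6,2],1))
for col in (200,220,): print(col,np.round(L[165:230:3,col,:][:,[0,2]],1).tolist())
for a in((151,201),(311,201)): print(a,L[a[1],a[0]].round(1))
```

```text
face n [-0.25491257  0.04096251  0.96609609] [-0.25358898  0.04222608  0.96638998] offset of face along N mm -0.029655188535686265
orange 566 [nan nan nan] [nan nan nan] [nan nan nan]
185 [ -1.    0.9  -1.1 -12.4 -11.8 -13.1 -11.7 -11.  -12.1 -11.8 -12.8 -13.2
 -12.2  -9.1  -9.3  -9.1  -8.  -12.7 -11.9 -12.4 -12.9 -12.9  -0.2  -0.1]
195 [  0.2  -0.4   1.6 -11.6 -11.9 -12.6 -13.5 -12.5 -12.4 -12.1 -13.3 -13.6
 -13.   -2.7  -2.9  -2.7  -2.8 -12.9 -12.7 -13.5 -12.5 -11.9   0.7   0.7]
205 [  0.    0.4  -0.7 -11.9 -12.3 -12.7 -11.9 -11.4 -12.9 -12.3 -12.5 -12.9
 -12.3  -1.4  -2.4  -2.   -1.9 -13.1 -13.8 -12.3 -12.1 -12.6   0.4  -1.6]
212 [  0.2  -0.1  -0.5 -12.9 -12.4 -11.9 -12.2 -11.9 -12.6 -12.3 -12.5 -11.7
 -12.7  -1.3  -1.7  -2.4  -2.5 -13.2 -13.  -12.7 -12.6 -13.7  -0.8  -0.1]
200 [[29.6, -0.4], [27.6, -0.3], [25.5, -0.5], [23.6, 0.0], [21.6, -0.0], [19.6, 0.4], [13.9, -11.9], [11.6, -11.9], [9.2, -12.8], [7.0, -12.6], [5.0, -11.8], [nan, nan], [0.3, -12.3], [-1.8, -11.8], [-4.7, -13.6], [-6.4, -12.0], [-8.9, -12.4], [-10.8, -11.2], [-13.5, -12.1], [-14.3, -8.5], [-14.7, -4.1], [-15.1, 0.2]]
220 [[29.9, 0.8], [27.6, -0.5], [25.8, 0.5], [23.6, -0.2], [21.5, -0.2], [19.5, 0.0], [13.6, -12.8], [11.5, -12.6], [8.8, -13.8], [7.2, -12.1], [4.5, -13.3], [2.6, -12.4], [0.3, -12.5], [-1.7, -11.6], [-4.5, -13.0], [-6.5, -12.1], [-9.4, -13.7], [-11.4, -12.9], [-13.7, -12.6], [-14.9, -10.0], [-14.8, -4.4], [-15.0, 0.3]]
(151, 201) [ 4.8 56.3  0.1]
(311, 201) [  5.1 -51.5   0.8]
```

View pics/k_wrist.png

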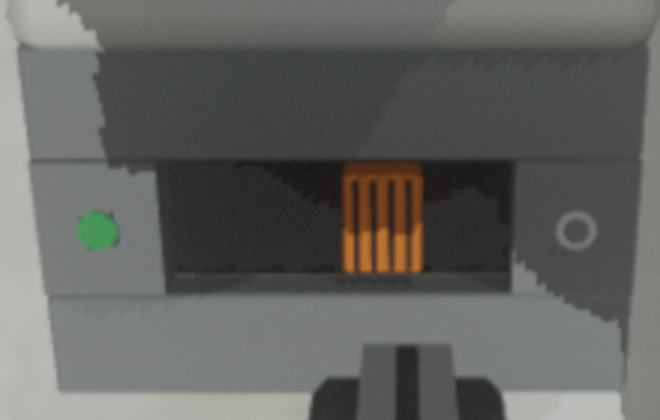

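Run:
```python
from h import *
C=np.array([.665,.037,.105])+R.from_euler('z',YAW).apply([-.11,0,-.064]); N=R.from_euler('z',YAW).apply([-np.sin(.26),0,np.cos(.26)])
c,P=grab('wrist'); U=np.cross(PY,N)
L=np.stack([(P-C)@U,(P-C)@PY,(P-C)@N],-1)*1000
v,u=np.mgrid[:384,:512]
hsv=cv2.cvtColor(c,cv2.COLOR_RGB2HSV); H,S,V=[hsv[...,i].astype(int) for i in range(3)]
org=(H<20)&(S>120)&(V>50)&(u>200)&(u<280)&(v<230)&~np.isnan(L[...,0])&(abs(L[...,2])<5); p=L[org]; print('top',org.sum(),np.percentile(p,[1,50,99],axis=0))
fl=(L[...,2]<-9)&(abs(L[...,0])<20)&(abs(L[...,1])<48)&(v<225); print('floor',np.percentile(L[fl],[0.5,99.5],axis=0))
# fingertips in tool frame
T,s=pose(); q=(P-T[:3,3])@T[:3,:3]*1000
f=(q[...,0]>-14)&(q[...,0]<4)&(abs(q[...,2])<30)&(abs(q[...,1])<25)&(v>230); print('tip',f.sum(),np.percentile(q[f],[1,50,99],axis=0))
st(); Q=C-.0125*PY+.001*U+.025*N; to(Q,ori(-N,-PY))
print(((T[:3,3]-C)@np.stack([U,PY,N],1))*1000)
```

```text
top 781 [[-1.04295355e+01 -1.74628544e+01 -4.64230747e+00]
 [ 1.98445189e+00 -8.53062003e+00 -2.83350987e+00]
 [ 1.34877010e+01  7.59354120e-03 -1.30329032e+00]]
floor [[-15.04054457 -38.28920285 -13.96521989]
 [ 14.09355584  41.73974943  -9.23765067]]
tip 604 [[-13.90776213   5.7337405  -13.17064691]
 [ -9.80637916  10.04205448  -0.23153892]
 [ -2.38108231  11.01073656  12.69803787]]
t 11.35 tcp [0.539  0.0438 0.117 ] F [ 0.32 -0.5  -0.35] gap -0.002 q [ 0.04  0.35 -0.36  2.11  0.48  0.52 -2.42]
[[ 0.252  0.954 -0.165]
 [-0.041 -0.16  -0.986]
 [-0.967  0.255 -0.002]]
shift [ 0.2623 -0.0177 -0.0069] turn [-0.0005 -0.0009  0.0011] mm 52.605574220065506
[  4.6382182  -13.95168546  77.45953123]
```

Top of switch sensed ≈2.8 mm below the face at slot y ≈ −10 (value ≈4 mm). Approach to 10 mm above the face.

```bash
cat >> h.py <<'E'
C=np.array([.665,.037,.105])+R.from_euler('z',YAW).apply([-.11,0,-.064]); N=R.from_euler('z',YAW).apply([-np.sin(.26),0,np.cos(.26)]); U=np.cross(PY,N)
B=np.stack([U,PY,N],1)
def lp(a,b,c): return C+B@(np.array([a,b,c])/1000)
def where():
    T,s=pose(); print('t',round(s['clock'],2),'L mm',(B.T@(T[:3,3]-C)*1000).round(2),'F_L',(B.T@np.array(s['contact_force'])).round(2)); return T,s
E
python3 - <<'E'
from h import *
where(); to(lp(1.5,-9,10),ori(-N,-PY))
E
```

```text
t 11.35 L mm [  4.64 -13.95  77.46] F_L [ 0.29 -0.44 -0.44]
shift [ 0.3374 -0.0151 -0.0243] turn [-0.0005 -0.0009  0.0011] mm 67.71377966019976
```

```bash
python3 -m jog '[[1,[0.08,-0.015,-0.024],[0,0,0]],[1,[0.18,-0.015,-0.024],[0,0,0]],[1,[0.28,-0.015,-0.024],[0,0,0]],[1,[0.335,-0.015,-0.024],[0,0,0]],[1,[0.335,-0.015,-0.024],[0,0,0]]]';  python3 - <<'E'
from h import *
where(); 
c,P=grab('side'); save(c,'l_side.png',(200,160,300,240),7)
c,P=grab('scene'); save(c,'l_scene.png',(180,170,290,260),7)
c,P=grab('wrist'); save(c,'l_wrist.png')
where()
E
```

```text
clock: 11.98
eef_pos: [0.5533, 0.0459, 0.0509]
orientation: [0.594, 0.384, -0.476, 0.522]
contact_force: [0.4, 0.1, 0.5]
finger_gap: -0.002
t 11.97 L mm [ 0.97 -9.52  9.97] F_L [0.48 0.12 0.35]
t 12.12 L mm [ 1.1  -9.36 10.7 ] F_L [-0.45 -0.12  0.74]
```

View pics/l_side.png

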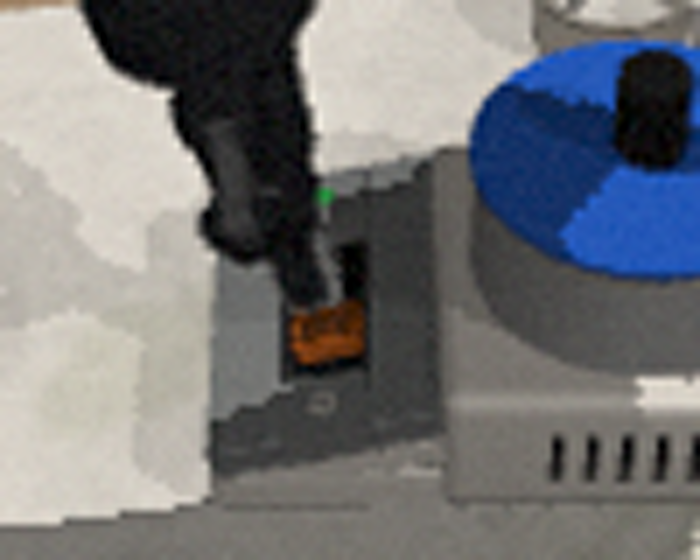

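View pics/l_scene.png

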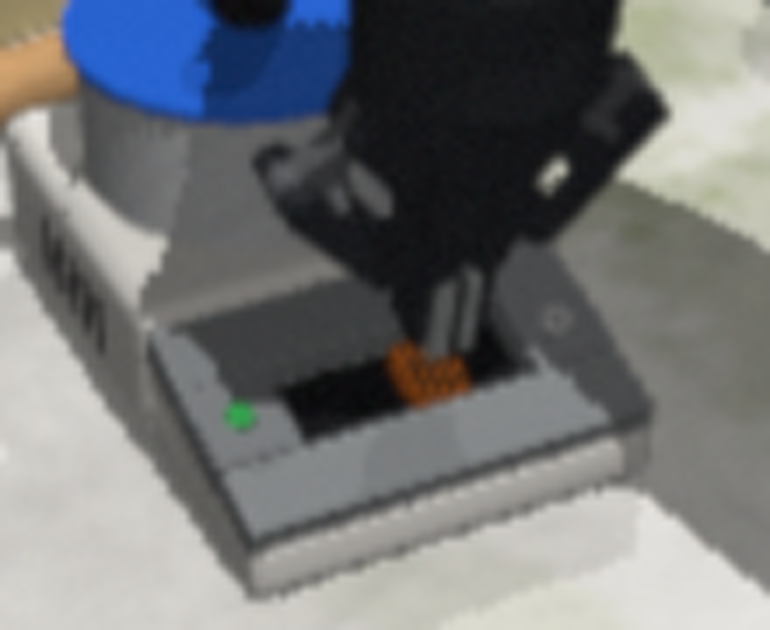

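View pics/l_wrist.png

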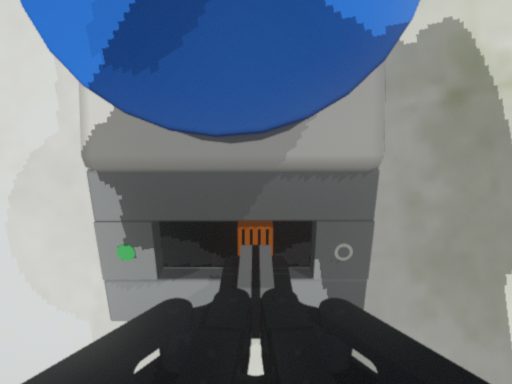

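Wrist view: fingertips (256,250) directly over the switch (255,238). Feeling downwards.

```bash
python3 -m jog '[[1,[0.02,0,0],[0,0,0]],[1,[0.04,0,0],[0,0,0]],[1,[0.053,0,0],[0,0,0]],[1,[0.053,0,0],[0,0,0]],[1,[0.053,0,0],[0,0,0]]]';  python3 - <<'E'
from h import *
where()
E
python3 -m jog '[[1,[0.004,0,0],[0,0,0]],[1,[0.008,0,0],[0,0,0]],[1,[0.008,0,0],[0,0,0]],[1,[0.008,0,0],[0,0,0]],[1,[0.008,0,0],[0,0,0]]]';  python3 - <<'E'
from h import *
where()
E
```

```text
clock: 12.75
eef_pos: [0.5554, 0.0456, 0.0405]
orientation: [0.594, 0.384, -0.476, 0.522]
contact_force: [0.5, 0.5, 0.6]
finger_gap: 0.001
t 12.75 L mm [ 0.33 -9.53 -0.63] F_L [0.52 0.6  0.44]
clock: 13.38
eef_pos: [0.5558, 0.0455, 0.039]
orientation: [0.594, 0.384, -0.476, 0.522]
contact_force: [-0.2, 0.3, 0.9]
finger_gap: 0.0
t 13.38 L mm [ 0.36 -9.52 -2.18] F_L [-0.03  0.29  0.91]
```

```bash
python3 -m jog '[[1,[0.002,0,0],[0,0,0]],[1,[0.004,0,0],[0,0,0]],[1,[0.004,0,0],[0,0,0]],[1,[0.004,0,0],[0,0,0]],[1,[0.004,0,0],[0,0,0]]]';  python3 - <<'E'
from h import *
where()
E
python3 -m jog '[[1,[0.002,0,0],[0,0,0]],[1,[0.004,0,0],[0,0,0]],[1,[0.004,0,0],[0,0,0]],[1,[0.004,0,0],[0,0,0]],[1,[0.004,0,0],[0,0,0]]]';  python3 - <<'E'
from h import *
where()
E
```

```text
clock: 14.0
eef_pos: [0.556, 0.0455, 0.0381]
orientation: [0.594, 0.384, -0.476, 0.522]
contact_force: [-0.1, -1.3, 0.3]
finger_gap: 0.001
t 14.0 L mm [ 0.32 -9.52 -3.03] F_L [ 0.16 -1.3   0.23]
clock: 14.62
eef_pos: [0.5561, 0.0455, 0.038]
orientation: [0.594, 0.384, -0.476, 0.522]
contact_force: [-5.8, -0.1, 11.8]
finger_gap: 0.002
t 14.62 L mm [ 0.37 -9.51 -3.2 ] F_L [-2.46 -1.08 12.89]
```

Contact felt at 3.2 mm below the face (12.9 N). Easing slightly, then sliding in steps towards the dot (tool −z).

```bash
python3 -m jog '[[1,[-0.001,0,0],[0,0,0]],[1,[-0.001,0,-0.01],[0,0,0]],[1,[-0.001,0,-0.02],[0,0,0]],[1,[-0.001,0,-0.03],[0,0,0]],[1,[-0.001,0,-0.03],[0,0,0]]]';  python3 - <<'E'
from h import *
where()
c,P=grab('wrist'); save(c,'m_wrist.png',(90,160,390,330),2)
E
```

```text
clock: 15.25
eef_pos: [0.557, 0.0514, 0.038]
orientation: [0.594, 0.384, -0.476, 0.522]
contact_force: [-4.0, -0.4, 9.0]
finger_gap: -0.002
t 15.25 L mm [ 0.33 -3.58 -3.16] F_L [-1.47 -1.05  9.71]
```

View pics/m_wrist.png

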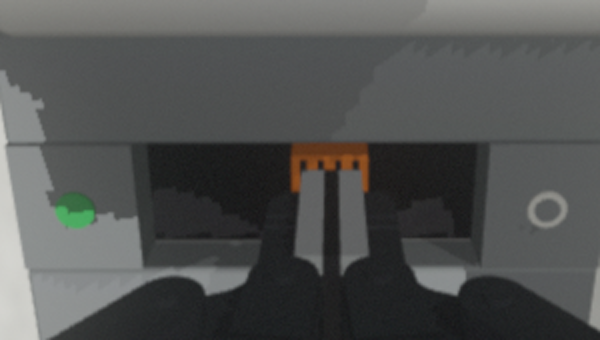

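Switch (crop x≈330) rides with the fingertip (≈332). Continuing.

```bash
python3 -m jog '[[1,[0,0,-0.012],[0,0,0]],[1,[0,0,-0.025],[0,0,0]],[1,[0,0,-0.038],[0,0,0]],[1,[0,0,-0.05],[0,0,0]],[1,[0,0,-0.05],[0,0,0]]]';  python3 - <<'E'
from h import *
where()
E
```

```text
clock: 15.92
eef_pos: [0.5587, 0.0613, 0.0381]
orientation: [0.594, 0.384, -0.476, 0.522]
contact_force: [-4.2, 0.3, 8.7]
finger_gap: -0.005
t 15.93 L mm [ 0.36  6.55 -3.13] F_L [-1.83 -0.45  9.5 ]
```

```bash
python3 -m jog '[[1,[0,0,-0.012],[0,0,0]],[1,[0,0,-0.025],[0,0,0]],[1,[0,0,-0.036],[0,0,0]],[1,[0,0,-0.045],[0,0,0]],[1,[0,0,-0.045],[0,0,0]]]';  python3 - <<'E'
from h import *
where()
c,P=grab('wrist'); save(c,'n_wrist.png',(90,160,390,330),2)
E
```

```text
clock: 16.55
eef_pos: [0.5601, 0.0695, 0.0381]
orientation: [0.594, 0.384, -0.477, 0.522]
contact_force: [-4.8, -1.5, 9.9]
finger_gap: 0.001
t 16.55 L mm [ 0.36 14.77 -3.14] F_L [-1.81 -2.24 10.77]
```

View pics/n_wrist.png

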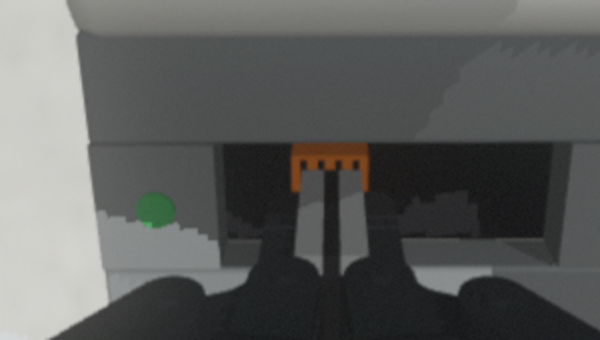

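Still carried along (switch 330, finger 332). Pushing on a few mm to find the end stop.

```bash
python3 -m jog '[[1,[0,0,-0.006],[0,0,0]],[1,[0,0,-0.012],[0,0,0]],[1,[0,0,-0.018],[0,0,0]],[1,[0,0,-0.024],[0,0,0]],[1,[0,0,-0.024],[0,0,0]]]';  python3 - <<'E'
from h import *
where()
c,P=grab('wrist'); save(c,'o_wrist.png',(90,160,390,330),2)
E
```

```text
clock: 17.23
eef_pos: [0.5603, 0.0708, 0.038]
orientation: [0.593, 0.382, -0.479, 0.522]
contact_force: [-6.5, -10.1, 15.2]
finger_gap: -0.001
t 17.23 L mm [ 0.35 16.1  -3.21] F_L [ -0.72 -11.04  15.9 ]
```

View pics/o_wrist.png

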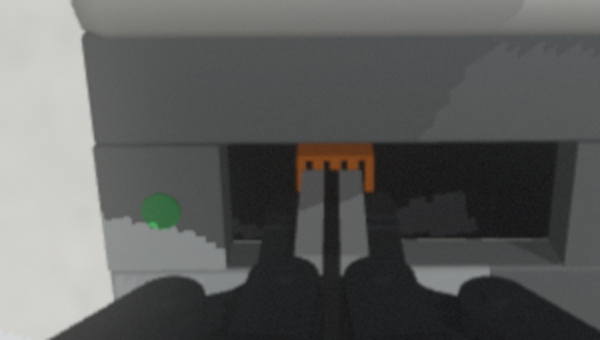

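The end stop is reached: 11 N sideways and the tip barely advances. Lifting off.

```bash
python3 -m jog '[[1,[-0.01,0,0.005],[0,0,0]],[1,[-0.06,0,0.005],[0,0,0]],[1,[-0.2,0,0.005],[0,0,0]],[1,[-0.35,-0.1,0],[0,0,0]],[1,[-0.5,-0.3,0],[0,0,0]]]';  python3 - <<'E'
from h import *
where()
for i in range(3): viewer.grab_frame('wrist')
for n in('scene','side'):
    c,P=grab(n); save(c,f'p_{n}.png',(150,110,350,260),4)
    hsv=cv2.cvtColor(c,cv2.COLOR_RGB2HSV); H,S,V=[hsv[...,i].astype(int) for i in range(3)]
    z=P[...,2]; dd=np.hypot(P[...,0]-.665,P[...,1]-.04)
    b=(H>100)&(H<130)&(S>150)&(V>40)&(dd<.09)&(z>.1); p=P[b]; m=p.mean(0); nn=np.linalg.svd(p-m,full_matrices=False)[2][2]
    hull=cv2.convexHull(p[:,:2].astype(np.float32))[:,0].astype(float); print(n,circ(hull),np.median(p[:,2]),nn)
T,s=where(); c,P=grab('wrist'); save(c,'p_wrist.png',None,1.5)
L=(P-C)@B*1000; hsv=cv2.cvtColor(c,cv2.COLOR_RGB2HSV); H,S,V=[hsv[...,i].astype(int) for i in range(3)]
o=(H<20)&(S>120)&(V>50)&(abs(L[...,2])<6)&(abs(L[...,1])<45)&(abs(L[...,0])<20); print('switch top',o.sum(),np.percentile(L[o],[1,50,99],axis=0))
fl=(L[...,2]<-9)&(L[...,2]>-16)&(abs(L[...,0])<20)&(abs(L[...,1])<48); print('floor',np.percentile(L[fl],[0.5,99.5],axis=0)[:,1])
E
```

```text
clock: 17.9
eef_pos: [0.4792, 0.0895, 0.1206]
orientation: [0.595, 0.384, -0.475, 0.522]
contact_force: [0.4, 0.6, 0.6]
finger_gap: -0.002
t 17.9 L mm [-58.7   21.25  97.97] F_L [0.4  0.63 0.54]
scene (array([0.66932568, 0.04222256]), np.float64(0.05751477892418498)) 0.10917447955305498 [-0.0050753  -0.00951263 -0.99994187]
side (array([0.66643669, 0.03479996]), np.float64(0.06081782444304616)) 0.10895398763667974 [ 0.00373841  0.00181774 -0.99999136]
t 18.15 L mm [-58.79  20.7   97.09] F_L [ 0.48  0.43 -0.14]
switch top 720 [[-10.62213809   7.16238815  -4.57205974]
 [  1.18532622  16.18050058  -2.85089902]
 [ 13.04027088  24.54452514  -1.17941401]]
floor [-38.44078292  41.54673601]
```

View pics/p_side.png

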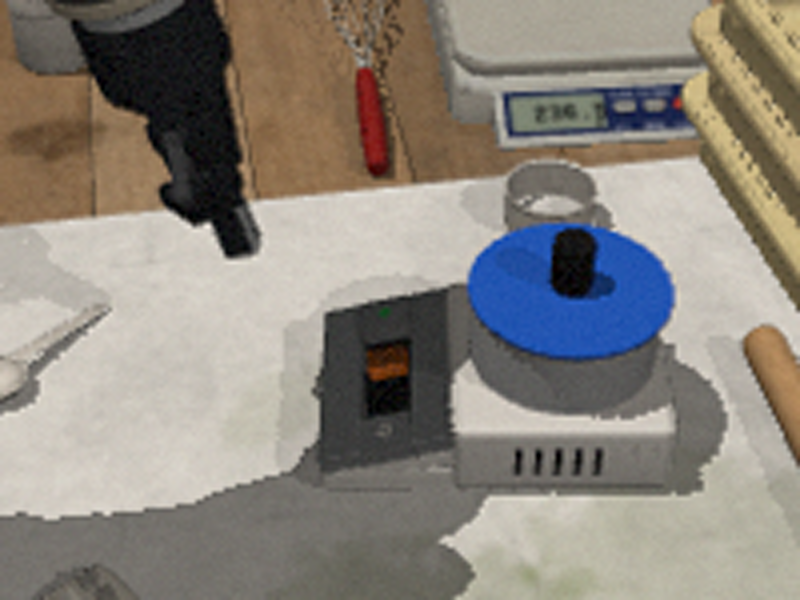

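View pics/p_wrist.png

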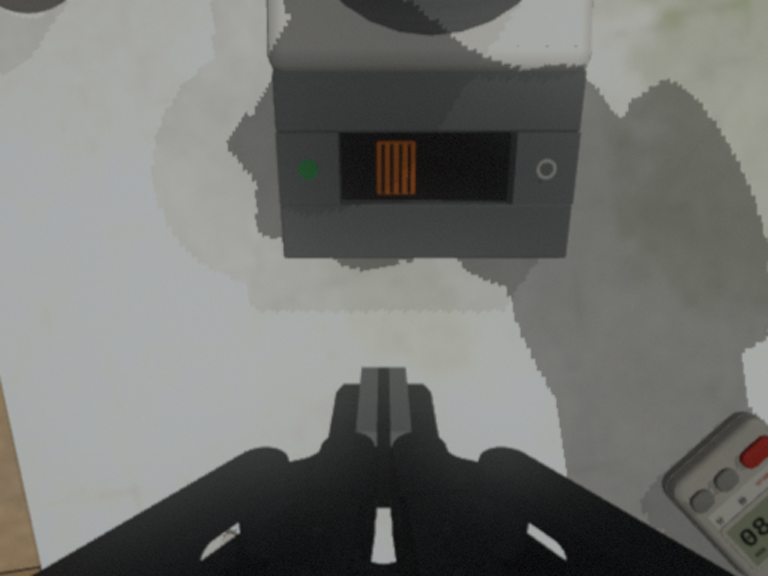

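View pics/p_scene.png

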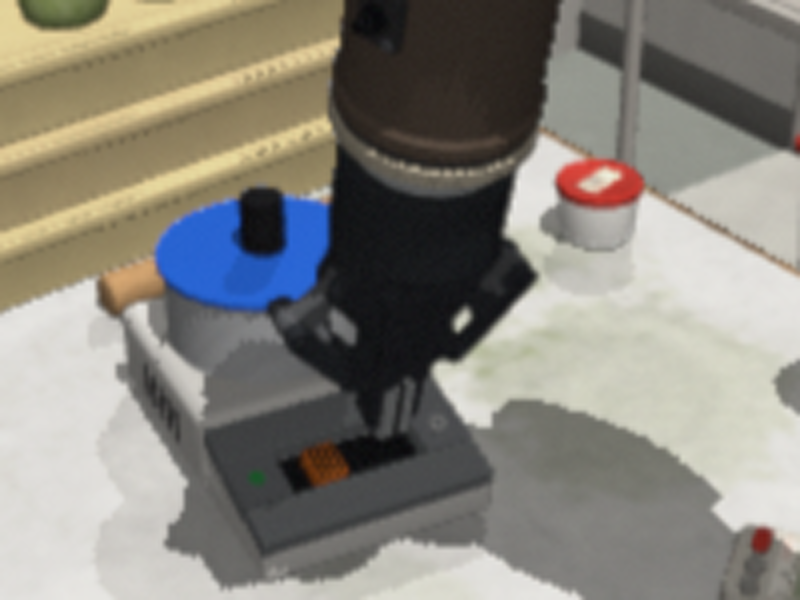

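The switch (wrist ×1.5 view, (396,168)) now sits towards the green dot (309,170). Its centre is +14.6 mm from the slot centre, where full "on" is +14. The lid is still seated and level, and the arm is clear. Handing in.

Run:
```python
from plant import bot
print(bot.close_job())
```

```text
the job is handed in; nothing more can be done
None
```

The lid is seated on the pot and the switch is at the green-dot end of its travel. I handed the job in at about 18.2 s of the 45 s allowed, with the arm clear of everything.

- **Lid:** I gripped it by the knob and lowered it onto the rim. Contact came at TCP height 0.1167 m, where I expected it to seat, with a rise of about 6 N. After release it measured level to within about 0.6°. The flange top read 0.109 m in both fixed cameras, against an expected 0.110 m.
- **Switch:** I felt its top about 3.2 mm below the panel face and carried it with about 10 N of pressure. Two readings were higher: 12.9 N at first touch, and 15.9 N down with 11 N sideways at the end stop. Afterwards its centre measured about 14.6 mm from the slot centre, where full travel is 14 mm.
- **Bystanders:** I did not touch the tubs or the ring mould. The ring and small tub look unmoved in the last pictures. I did not check the larger tub again.
- **Disagreements:** The cameras differed by 2 to 4 mm on absolute positions, so I aligned by relative offsets, which agreed to within 1 mm. The last lid-centre fit from the scene camera was off by about 4–5 mm because the arm hid part of the lid. The side view matched the earlier fit.

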